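# Take the pantry tower apart

## Task

The salt shaker and three lidded tubs are piled up in a tower: take it down from the top, one piece at a time, and set each piece in the dark tray made to fit it (the shaker in the round one, each tub in the oblong tray of its own length) before you take the next. Each must end lying flat inside the tray's rim, upright and let go; set the pieces down rather than dropping them, and never let any tip over. Leave the pepper mill and the mug where they stand.

Things in the scene. Friction and masses are not known exactly. Their poses are not given: they have to be found in the camera images.
- shaker: salt shaker of clear glass with a grey domed top, round, 44 mm across (top 34 mm), 90 mm high, about 100 g; stands upright on top of the tower. Origin at the centre of its underside, z up. The straightest part to grip is about 40 mm above its underside.
- tub_short: short storage tub, a white box with rounded edges and a flat pale wooden lid fixed on it (one rigid piece), 52 wide (x) x 74 long (y) x 40 mm high, about 150 g; second from the top, on the middle tub. Origin at the centre of its underside, z up, y along its length; both ways round are alike. Grip it across its width, below the lid.
- tub_middle: middle storage tub, a white box with rounded edges and a flat pale wooden lid fixed on it (one rigid piece), 58 wide (x) x 110 long (y) x 42 mm high, about 220 g; third from the top, on the long tub. Origin at the centre of its underside, z up, y along its length; both ways round are alike. Grip it across its width, below the lid.
- tub_long: long storage tub, a white box with rounded edges and a flat pale wooden lid fixed on it (one rigid piece), 64 wide (x) x 146 long (y) x 46 mm high, about 300 g; bottom of the tower, on the worktop. Origin at the centre of its underside, z up, y along its length; both ways round are alike. Grip it across its width, below the lid.
- tray_round: small round dark wooden dish for the shaker, fixed to the worktop: outside 72 mm across, inside 62 mm, rim 10 mm high, floor 4 mm over the worktop. Origin at the centre of its underside on the worktop, z up.
- tray_short: short low dark wooden tray, fixed to the worktop: outside 80 (x) x 102 mm (y), inside 70 x 92 mm, that is 9 mm of play on every side of the short tub; rim 5 mm thick and 10 mm high over the worktop, floor 4 mm over the worktop. Origin at the centre of its underside on the worktop, z up, y along its length.
- tray_middle: middle low dark wooden tray, fixed to the worktop: outside 86 (x) x 138 mm (y), inside 76 x 128 mm, that is 9 mm of play on every side of the middle tub; rim 5 mm thick and 10 mm high over the worktop, floor 4 mm over the worktop. Origin at the centre of its underside on the worktop, z up, y along its length.
- tray_long: long low dark wooden tray, fixed to the worktop: outside 92 (x) x 174 mm (y), inside 82 x 164 mm, that is 9 mm of play on every side of the long tub; rim 5 mm thick and 10 mm high over the worktop, floor 4 mm over the worktop. Origin at the centre of its underside on the worktop, z up, y along its length.
- mill: bystander: turned wooden pepper mill, round, 58 mm across, 170 mm high, loose, at the back of the worktop. Origin at the centre of its underside.
- mug: bystander: tall white mug, 78 mm across, 110 mm with its handle, 97 mm high, loose, at the back of the worktop. Origin at the middle of its underside, handle included; handle to -y.
Not all that is in view belongs to the job. Leave any purple or turquoise look-alike of the tub_short alone.

How it is judged:
On the way, in this order (a step that is already met when the one before it is completed fails the run):
1. the salt shaker stands in its own tray, let go (horizontal distance between shaker and tray_round below 0.012 m and z of shaker in the frame of tray_round between 0.002 and 0.006 m and angle between shaker's own z axis and vertical below 0.06 rad and linear speed of shaker below 0.03 m/s and contact force between the fingers and shaker below 0.1 N), for 0.2 s.
2. the short tub stands in its own tray, let go (horizontal distance between tub_short and tray_short below 0.016 m and z of tub_short in the frame of tray_short between 0.002 and 0.006 m and angle between tub_short's own z axis and vertical below 0.06 rad and linear speed of tub_short below 0.03 m/s and contact force between the fingers and tub_short below 0.1 N and angle between the y axis of tub_short and the y axis of tray_short, either way round below 0.25 rad), for 0.2 s.
3. the middle tub stands in its own tray, let go (horizontal distance between tub_middle and tray_middle below 0.016 m and z of tub_middle in the frame of tray_middle between 0.002 and 0.006 m and angle between tub_middle's own z axis and vertical below 0.06 rad and linear speed of tub_middle below 0.03 m/s and contact force between the fingers and tub_middle below 0.1 N and angle between the y axis of tub_middle and the y axis of tray_middle, either way round below 0.25 rad), for 0.2 s.
4. the long tub stands in its own tray, let go (horizontal distance between tub_long and tray_long below 0.016 m and z of tub_long in the frame of tray_long between 0.002 and 0.006 m and angle between tub_long's own z axis and vertical below 0.06 rad and linear speed of tub_long below 0.03 m/s and contact force between the fingers and tub_long below 0.1 N and angle between the y axis of tub_long and the y axis of tray_long, either way round below 0.25 rad), for 0.2 s.
At the end, for the whole second after the job is handed in: The shaker lies within 12 mm of the centre of the round tray and each tub within 16 mm of the centre of the tray of its own length and within 0.25 rad of its direction; all sit flat on the tray floors (underside 2 to 6 mm over the worktop, tilt under 0.06 rad), released and at rest (all of step 1 and all of step 2 and all of step 3 and all of step 4); the robot touches nothing.
It fails at once if a piece tips over (angle between any of shaker, tub_short, tub_middle, tub_long's own z axis and vertical above 0.6 rad).
It fails at once if a piece is let fall into its tray from more than 30 mm ((z of shaker in the frame of tray_round above 0.034 m and horizontal distance between shaker and tray_round below 0.04 m and contact force between the fingers and shaker below 0.02 N and linear speed of shaker above 0.2 m/s) or (z of tub_short in the frame of tray_short above 0.034 m and horizontal distance between tub_short and tray_short below 0.04 m and contact force between the fingers and tub_short below 0.02 N and linear speed of tub_short above 0.2 m/s) or (z of tub_middle in the frame of tray_middle above 0.034 m and horizontal distance between tub_middle and tray_middle below 0.04 m and contact force between the fingers and tub_middle below 0.02 N and linear speed of tub_middle above 0.2 m/s) or (z of tub_long in the frame of tray_long above 0.034 m and horizontal distance between tub_long and tray_long below 0.04 m and contact force between the fingers and tub_long below 0.02 N and linear speed of tub_long above 0.2 m/s)).
It fails at once if the mill is moved by more than 20 mm or tipped (distance of mill from where it was at the start of the episode above 0.02 m or angle between mill's own z axis and vertical above 0.3 rad).
It fails at once if the mug is moved by more than 20 mm or tipped (distance of mug from where it was at the start of the episode above 0.02 m or angle between mug's own z axis and vertical above 0.3 rad).
It also fails if it takes over 106 s, if anything falls off the work surface, if the arm or the gripper's body presses on something with over 40 N, if the wrist force passes 120 N, or if a joint passes its speed limit or range.

## Robot

A 7-joint arm with a two-finger parallel gripper is mounted at the origin on a cart in front of the work surface, level with it; the furniture and walls round the work are solid. World frame = base frame: x ahead of the robot, y to its left, z up, the work surface at z = 0. Lengths are in m, angles in rad, forces in N, time in s.
With the tool pointing down it reaches from about 0.425 to 0.875 m from the base axis. Payload 9.9 kg.
Tool frame: the origin (TCP) lies between the finger pads; the fingertips stand 14 mm ahead of it and the grasp point (between the pads) lies 5 mm behind it; z points along the fingers, y is the line along which they close (so a half turn about z gives the same grasp; the last joint's range is limited). The gripper opens to 85 mm and grips with 20 to 120 N. Pads are 22 mm wide; open, the fingers measure 114 mm over their backs; the gripper's body (76 mm by 85 mm) begins 54 mm behind the grasp point. The pads swing forward as they close: fully open they stand 13 mm farther back than shut.
Start: joints at [-1.281, 0.576, 0.025, 1.437, -0.015, 1.129, -0.057], TCP at [0.246, 0.628, 0.245] pointing down, gripper open.
Joint ranges: [-2.76, 2.76], [-0.34, 2.15], [-1.52, 1.57], [0.19, 2.46], [-1.09, 4.23], [0.17, 1.99], [-2.82, 2.82]. Speed limits (rad/s): [2.22, 2.22, 3.01, 3.01, 3.14, 3.14, 3.14].

## Interface

Orientations are given as a unit quaternion [x, y, z, w].
In Python, from workcell import get_obs, snapshot, sign_off gives the robot as it stands.
- The arm moves only by the tool arm_command, never from a script. Its argument "targets" is a list that holds one entry, the list of rows, each a list of 7 numbers: the shift along the tool's x, y, z scaled (see below), then the turn, a rotation vector about the tool's x, y, z scaled (see below), then the opening, from 0 (shut) to 1 (fully open). In form: [[[dx, dy, dz, ax, ay, az, hand], ...]]. A call has 1 to 10 rows; each row is the pose to reach, as a shift and turn from the pose commanded when the call began, along the tool's axes at that moment; what a row does not reach only later rows make up. The controller multiplies each number of a shift by 0.1 m and each number of a turn by 45 degrees. A row lasts 1/10 s, in which the tool goes at most 50 mm and 8.59 degrees, less where a joint would pass 70% of its speed; a pose out of reach is approached as far as the arm can. A call with a number of a shift or a turn outside -1 to 1 is refused whole. A call with a gripper value outside its range is refused whole. The fingers move at their own pace and stop on an object; the grip force is fixed at half the most. Time passes only in rows, so rows that repeat a pose let the fingers close. It gives the time, the measured TCP pose, the force, the opening and the grip force at its end, in the units of the state.
- get_obs(): the state, without advancing time (a new reading comes with each control period).
- snapshot(name): name is "scene" or "top"; returns a dict with "img" (480x640x3 uint8, red, green, blue), "fx", "fy", "cx", "cy" (pixels), "T" (4x4, takes a point from camera to world coordinates). Camera axes: x right, y down, z forward; pixel columns grow to the right and rows downward; lengths in m; the calibration is good to about 2 mm. A picture is of the moment at which its call begins. There is no depth.
- sign_off(): hands the job in; it is judged then, once.
The state is a dict: "t": time; "joint_positions": joint angles; "joint_velocities": joint speeds; "effort": joint torques, N m; "tcp_pos": TCP position; "tool_rot": TCP orientation; "force": force on the tool from outside, world axes, zero at the start; "torque": the same for the moment, N m; "grip_width": finger opening in m; "finger_force": force on a finger pad.
Only numpy, scipy, OpenCV 4.12 (cv2) and the standard library are available. Lean on these libraries where they do the work, as an engineer would, in place of code of your own. Each camera call takes 0.05 s, during which the arm holds its last target. There are 200 camera calls.

## Working session

There is one attempt and no reset: what is moved stays moved. The work goes in short steps, Python scripts to look and compute and a tool call to move; the robot and the scene stay as the last step left them, time stands still between calls to the robot, and variables do not carry over. Pictures are saved under pics/ and viewed, at most 14 in all, crops included, and the job is handed in when it is done.

Besides the shell and the picture viewer there is one more tool, called after "Request:" in YAML: its name, and indented under it one key for each argument. arm_command: Moves the arm, as the interface text tells. Shifts and turns lie within -1 to 1; 1 stands for 0.1 m of shift or 45 degrees of turn. Its arguments: {"type":"object","properties":{"targets":{"type":"array","items":{"type":"array","items":{"type":"array","items":{"type":"number","minimum":-1,"maximum":1}}}}},"required":["targets"]}

```bash
mkdir -p pics; python3 - <<'E'
from workcell import get_obs, snapshot
import cv2,numpy as np
for n in("scene","top"):
    s=snapshot(n); cv2.imwrite(f"pics/{n}0.png",s["img"][:,:,::-1]); print(n,s["fx"],s["fy"],s["cx"],s["cy"],np.round(s["T"],4).tolist())
o=get_obs(); print({k:np.round(o[k],3).tolist() for k in o})
E
```

```text
scene 533.3213764652811 533.3213764652811 319.39230329985475 243.65331065175792 [[0.7243, -0.4824, 0.4927, -0.0686], [-0.6892, -0.4859, 0.5374, -0.6887], [-0.0198, -0.7288, -0.6844, 1.0054], [0.0, 0.0, 0.0, 1.0]]
top 610.6185890460227 610.6185890460227 321.1628620293206 235.33759023881768 [[0.1418, -0.9554, 0.2592, 0.1882], [-0.9899, -0.1353, 0.0429, -0.082], [-0.0059, -0.2626, -0.9649, 1.5035], [0.0, 0.0, 0.0, 1.0]]
{'t': 0.1, 'joint_positions': [-1.281, 0.576, 0.025, 1.438, -0.015, 1.129, -0.056], 'joint_velocities': [0.001, -0.003, -0.0, -0.001, 0.001, -0.0, 0.001], 'effort': [0.005, -76.73, 2.257, -28.66, 0.016, 0.009, 0.0], 'tcp_pos': [0.246, 0.628, 0.245], 'tool_rot': [0.186, 0.983, -0.001, -0.0], 'force': [0.846, 0.445, 0.037], 'torque': [0.003, 0.024, 0.021], 'finger_force': 0.0, 'grip_width': 0.086}
```

View pics/scene0.png

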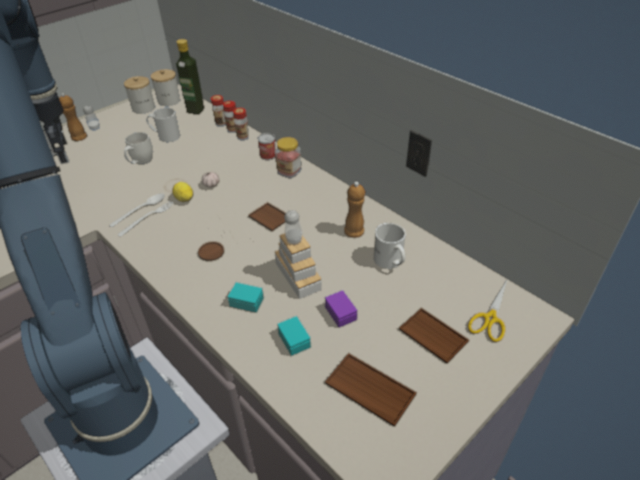

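View pics/top0.png

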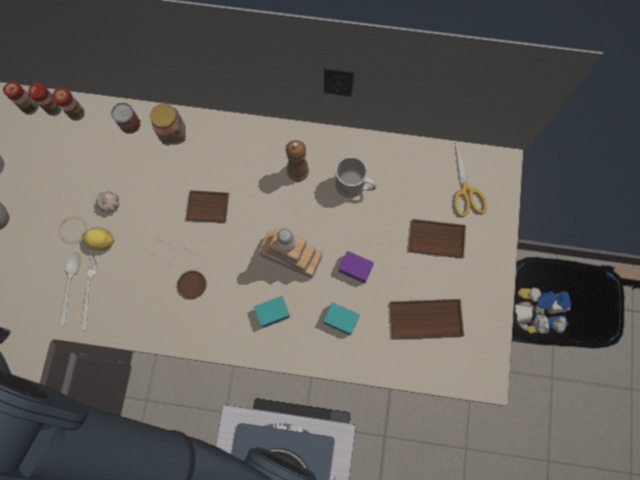

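The scene view shows the tower at about (300,255). In the top view the tower is at (290,250) with the shaker at (285,238). The trays there are round (192,284), short (207,206), middle (437,239) and long (426,319).

Candidates for the wanted things, in top-view pixels unless noted:
- **Shaker:** the one on the tower at (285,238). There is another small shaker far left in the scene view at (90,117), which I reject because it is not on the tower.
- **tub_short:** the wooden-lidded one in the tower. The look-alikes are teal (271,312), teal (342,319) and purple (356,267), all rejected by colour.
- **Mill:** (297,160).

```bash
cat > h.py <<'E'
import cv2,numpy as np
from workcell import get_obs,snapshot
from scipy.spatial.transform import Rotation as R
def ray(s,p,z):
    p=np.atleast_2d(np.asarray(p,float)); T=np.asarray(s["T"])
    d=np.c_[(p[:,0]-s["cx"])/s["fx"],(p[:,1]-s["cy"])/s["fy"],np.ones(len(p))]@T[:3,:3].T
    return (T[:3,3]+d*((z-T[2,3])/d[:,2])[:,None])[:,:2]
def proj(s,P):
    T=np.asarray(s["T"]); c=(np.atleast_2d(P)-T[:3,3])@T[:3,:3]
    return np.c_[c[:,0]/c[:,2]*s["fx"]+s["cx"],c[:,1]/c[:,2]*s["fy"]+s["cy"]]
def rect(w):
    """world xy points -> centre, long size, short size, angle of the long axis (deg)"""
    (c,(a,b),t)=cv2.minAreaRect((w*1000).astype(np.float32))
    if a<b:a,b,t=b,a,t+90
    return np.round(np.array(c)/1000,4),round(a,1),round(b,1),round((t+90)%180-90,1)
def blobs(m,box,amin=60):
    x0,y0,x1,y1=box; k=np.zeros_like(m);k[y0:y1,x0:x1]=m[y0:y1,x0:x1]
    return sorted([c[:,0] for c in cv2.findContours(k,cv2.RETR_EXTERNAL,cv2.CHAIN_APPROX_NONE)[0] if cv2.contourArea(c)>amin],key=len,reverse=True)
def goto(xyz,yaw):
    """shift and turn (scaled) from now to xyz with closing line (tool y) along yaw deg, tool down"""
    o=get_obs(); r=R.from_quat(o["tool_rot"]); z=np.deg2rad(yaw)
    best=None
    for k in(0,np.pi):
        y=np.array([np.cos(z+k),np.sin(z+k),0]);d=np.array([0,0,-1.]);x=np.cross(y,d)
        v=(r.inv()*R.from_matrix(np.c_[x,y,d])).as_rotvec()
        if best is None or np.linalg.norm(v)<np.linalg.norm(best):best=v
    return np.round(r.inv().apply(np.array(xyz)-o["tcp_pos"])/0.1,3),np.round(best/(np.pi/4),3)
E
python3 - <<'E'
from h import *
s=snapshot("top"); hsv=cv2.cvtColor(s["img"],cv2.COLOR_RGB2HSV)
dark=((hsv[...,2]<110)&(hsv[...,1]>90)).astype(np.uint8)*255
for n,b in dict(round=(170,262,215,305),short=(180,182,238,230),middle=(400,210,475,265),long=(380,290,470,347)).items():
    for c in blobs(dark,b)[:1]: print(n,rect(ray(s,c,0.008)))
for n,b in dict(mill=(280,135,312,185),tower=(250,220,330,280)).items():
    pass
cs=s["img"][215:285,245:335,::-1]; a=cv2.resize(cs,None,fx=6,fy=6,interpolation=2)
q=snapshot("scene"); b=cv2.resize(q["img"][200:300,260:340,::-1],None,fx=4.2,fy=4.2,interpolation=2)
w=np.zeros((420,800,3),np.uint8); w[:,:540]=a; w[:,540:]=b[:420,38:298]
cv2.imwrite("pics/crop1.png",w)
for p in[(285,235),(305,265),(268,245)]:print(p,hsv[p[1],p[0]])
E
```

```text
round (array([0.4194, 0.2859]), 63.1, 63.0, 8.1)
short (array([0.6263, 0.2867]), 97.2, 75.1, -86.0)
middle (array([ 0.6242, -0.3067]), 132.0, 81.7, -88.6)
long (array([ 0.417 , -0.2998]), 168.8, 87.3, -79.8)
(285, 235) [ 19  14 150]
(305, 265) [ 16  90 156]
(268, 245) [ 17  94 109]
```

View pics/crop1.png

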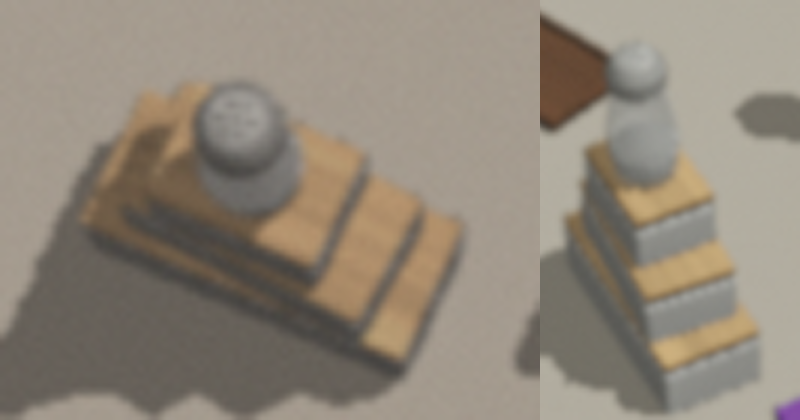

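The crop confirms the shaker on three wooden-lidded white tubs. The dome is at crop (240,130), the short lid's corners are at (155,180), (195,87), (367,160) and (318,275), and the long lid's are at (85,228), (402,370), (462,225) and (150,95).

```bash
python3 - <<'E'
from h import *
s=snapshot("top");q=snapshot("scene")
P=lambda l:np.array(l)/6+[245,215]
for n,l,z in(("short",[(155,180),(195,87),(367,160),(318,275)],.128),("mid",[(125,212),(355,325),(420,200)],.088),("long",[(85,228),(402,370),(462,225),(150,95)],.046)):
    w=ray(s,P(l),z);print(n,rect(w),w.mean(0).round(4) if len(l)==4 else (w[0]+w[2])/2)
def ln(s,p):
    a=ray(s,p,0)[0];return np.r_[a,0],np.asarray(s["T"])[:3,3]
d=[ln(s,P([(240,128)])[0]),ln(q,(292.1,216.7))]
A=np.zeros((3,3));b=np.zeros(3)
for a,c in d:
    u=(a-c)/np.linalg.norm(a-c);M=np.eye(3)-np.outer(u,u);A+=M;b+=M@c
X=np.linalg.solve(A,b);print("dome",X)
for z in(.2,.205):print(ray(s,P([(240,128)]),z),ray(q,(292.1,216.7),z))
# mill, mug
print("mill base~",ray(s,[(298,172)],0.01),"mug top",ray(s,[(351,174)],.097),"teal/purple",ray(s,[(271,312),(342,319),(356,267)],.04))
print(goto([.519,.06,.40],0))
E
```

```text
short (array([0.5236, 0.0528]), 74.9, 49.3, 74.5) [0.5257 0.0522]
mid (array([0.4994, 0.0441]), 117.5, 49.7, -79.5) [0.52382116 0.04862465]
long (array([0.5245, 0.0497]), 142.9, 65.0, 74.0) [0.5244 0.0504]
dome [0.52578441 0.05362312 0.20252653]
[[0.52484529 0.05475272]] [[0.52939574 0.05533607]]
[[0.52355384 0.054228  ]] [[0.5256837  0.05071716]]
mill base~ [[0.75043356 0.06842988]] mug top [[ 0.73065695 -0.06993378]] teal/purple [[ 0.37539856  0.07525676]
 [ 0.38279846 -0.09586194]
 [ 0.51372442 -0.11288436]]
(array([-4.613, -4.296, -1.548]), array([-1.000e-03,  0.000e+00,  1.524e+00]))
```

Request:
arm_command:
  targets:
    - [[-1, -0.92, -0.14, 0, 0, 0, 1], [-1, -0.92, -0.14, 0, 0, 0, 1], [-1, -0.92, -0.14, 0, 0, 0, 1], [-1, -0.92, -0.14, 0, 0, 0, 1]]

```text
t: 0.7
tcp_pos: [0.3101, 0.5012, 0.2605]
tool_rot: [0.189, 0.982, -0.0, 0.001]
force: [0.0, -0.6, 1.1]
grip_width: 0.0857
finger_force: 0.0
```

Request:
arm_command:
  targets:
    - [[-1, -0.92, -0.14, 0, 0, 0, 1], [-1, -0.92, -0.14, 0, 0, 0, 1], [-1, -0.92, -0.14, 0, 0, 0, 1], [-1, -0.92, -0.14, 0, 0, 0, 1]]

```text
t: 1.1
tcp_pos: [0.3685, 0.3795, 0.2742]
tool_rot: [0.189, 0.982, -0.0, 0.001]
force: [-0.7, 0.8, -0.2]
grip_width: 0.0856
finger_force: 0.0
```

Request:
arm_command:
  targets:
    - [[-1, -0.92, -0.14, 0, 0, 0, 1], [-1, -0.92, -0.14, 0, 0, 0, 1], [-1, -0.92, -0.14, 0, 0, 0, 1], [-1, -0.92, -0.14, 0, 0, 0, 1]]

```text
t: 1.5
tcp_pos: [0.4274, 0.2579, 0.288]
tool_rot: [0.189, 0.982, -0.0, 0.001]
force: [-0.4, 0.5, 0.6]
grip_width: 0.0855
finger_force: 0.0
```

Request:
arm_command:
  targets:
    - [[-1, -0.92, -0.14, 0, 0, 1, 1], [-1, -0.92, -0.14, 0, 0, 1, 1], [-1, -0.92, -0.14, 0, 0, 1, 1], [-1, -0.92, -0.14, 0, 0, 1, 1], [-1, -0.92, -0.14, 0, 0, 1, 1], [-1, -0.92, -0.14, 0, 0, 1, 1]]

```text
t: 2.1
tcp_pos: [0.4846, 0.1413, 0.3011]
tool_rot: [0.55, 0.835, 0.0, -0.0]
force: [-0.2, 0.3, 1.1]
grip_width: 0.0855
finger_force: 0.0
```

Request:
arm_command:
  targets:
    - [[0, 0, 0, 0, 0, 0.87, 1], [0, 0, 0, 0, 0, 0.87, 1], [0, 0, 0, 0, 0, 0.87, 1], [0, 0, 0, 0, 0, 0.87, 1], [0, 0, 0, 0, 0, 0.87, 1]]

```text
t: 2.6
tcp_pos: [0.4844, 0.1418, 0.3011]
tool_rot: [0.797, 0.603, 0.0, -0.0]
force: [0.4, 0.5, -1.3]
grip_width: 0.0852
finger_force: 0.0
```

```bash
python3 -c "
from h import *
o=get_obs();print(o['t'],o['tcp_pos'],o['joint_positions'],o['force'])
print(goto([.525,.054,.30],-15.7),goto([.525,.054,.171],-15.7))"
```

```text
2.6 [0.48442594 0.14177025 0.30109936] [-0.7282449   0.29606858  0.4724571   1.8009911  -0.15144647  1.08023931
 -0.47723116] [ 0.35136858  0.45782615 -1.25529327]
(array([-0.734,  0.629,  0.011]), array([-0.   , -0.   , -0.002])) (array([-0.735,  0.629,  1.301]), array([-0.   , -0.   , -0.002]))
```

Request:
arm_command:
  targets:
    - [[-0.73, 0.63, 0, 0, 0, 0, 1], [-0.73, 0.63, 0, 0, 0, 0, 1], [-0.73, 0.63, 0, 0, 0, 0, 1], [-0.73, 0.63, 0.3, 0, 0, 0, 1], [-0.73, 0.63, 0.3, 0, 0, 0, 1], [-0.73, 0.63, 0.3, 0, 0, 0, 1]]

```text
t: 3.2
tcp_pos: [0.5254, 0.0539, 0.2712]
tool_rot: [0.796, 0.605, -0.001, -0.0]
force: [0.2, -0.4, 0.2]
grip_width: 0.0853
finger_force: 0.0
```

```bash
python3 - <<'E'
from h import *
o=get_obs();print(o['t'],o['tcp_pos'],goto([.525,.054,.167],-15.7))
s=snapshot("scene");cv2.imwrite("pics/a.png",cv2.resize(s["img"][140:320,200:400,::-1],None,fx=3,fy=3))
E
```

```text
3.2 [0.5254207  0.05391504 0.27123886] (array([ 0.   , -0.003,  1.042]), array([-0.002,  0.001,  0.005]))
```

View pics/a.png

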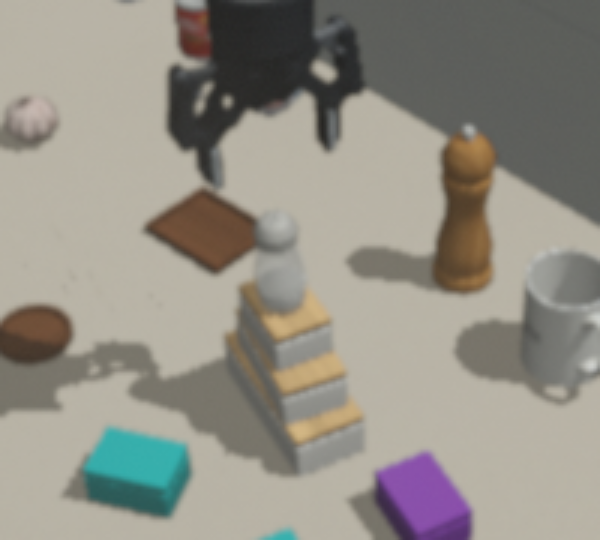

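The gripper, open at crop (265,130), hangs directly over the shaker at (278,235). I'll descend slowly and close.

Request:
arm_command:
  targets:
    - [[0, 0, 0.3, 0, 0, 0, 1], [0, 0, 0.6, 0, 0, 0, 1], [0, 0, 0.8, 0, 0, 0, 1], [0, 0, 0.95, 0, 0, 0, 1], [0, 0, 1, 0, 0, 0, 1], [0, 0, 1, 0, 0, 0, 1]]

```text
t: 3.85
tcp_pos: [0.5259, 0.0531, 0.1717]
tool_rot: [0.796, 0.605, 0.0, -0.0]
force: [0.3, 0.1, 0.2]
grip_width: 0.0853
finger_force: 0.0
```

Request:
arm_command:
  targets:
    - [[0, 0, 0.04, 0, 0, 0, 0.7], [0, 0, 0.04, 0, 0, 0, 0.6], [0, 0, 0.04, 0, 0, 0, 0.5], [0, 0, 0.04, 0, 0, 0, 0.4], [0, 0, 0.04, 0, 0, 0, 0.3], [0, 0, 0.04, 0, 0, 0, 0.2], [0, 0, 0.04, 0, 0, 0, 0.1], [0, 0, 0.04, 0, 0, 0, 0], [0, 0, 0.04, 0, 0, 0, 0], [0, 0, 0.04, 0, 0, 0, 0]]

```text
t: 4.85
tcp_pos: [0.5264, 0.0524, 0.1684]
tool_rot: [0.796, 0.605, 0.001, 0.001]
force: [-0.4, 0.7, 6.0]
grip_width: 0.0391
finger_force: 59.5
```

Request:
arm_command:
  targets:
    - [[0, 0, -0.1, 0, 0, 0, 0], [0, 0, -0.3, 0, 0, 0, 0], [0, 0, -0.5, 0, 0, 0, 0], [0.3, -0.25, -0.5, 0, 0, 0, 0], [0.6, -0.5, -0.5, 0, 0, 0, 0], [0.98, -0.83, -0.5, 0, 0, 0, 0], [0.98, -0.83, -0.5, 0, 0, 0, 0]]

```text
t: 5.55
tcp_pos: [0.4687, 0.1762, 0.2174]
tool_rot: [0.793, 0.609, -0.0, -0.002]
force: [0.1, -0.3, -0.8]
grip_width: 0.0389
finger_force: 60.6
```

Request:
arm_command:
  targets:
    - [[0.3, -0.25, 0, 0, 0, 0, 0], [0.6, -0.5, 0, 0, 0, 0, 0], [0.85, -0.75, 0.3, 0, 0, 0, 0], [0.98, -0.83, 0.6, 0, 0, 0, 0], [0.98, -0.83, 0.8, 0, 0, 0, 0], [0.98, -0.83, 0.8, 0, 0, 0, 0], [0.98, -0.83, 0.8, 0, 0, 0, 0]]

```text
t: 6.25
tcp_pos: [0.4187, 0.2854, 0.138]
tool_rot: [0.797, 0.605, -0.0, 0.0]
force: [-0.3, -0.5, -0.4]
grip_width: 0.0393
finger_force: 60.8
```

```bash
python3 - <<'E'
from h import *
o=get_obs();print(o['t'],o['tcp_pos'],goto([.4194,.2859,.046],-15.7),o['grip_width'],o['finger_force'])
s=snapshot("top");t=snapshot("scene")
w=np.hstack([cv2.resize(s["img"][200:340,130:270,::-1],(400,400)),cv2.resize(t["img"][160:320,130:290,::-1],(400,400))])
cv2.imwrite("pics/b.png",w)
E
```

```text
6.25 [0.41867376 0.28542927 0.13797665] (array([0.007, 0.006, 0.92 ]), array([0.   , 0.   , 0.002])) 0.03925255192003522 60.777818374335766
```

View pics/b.png

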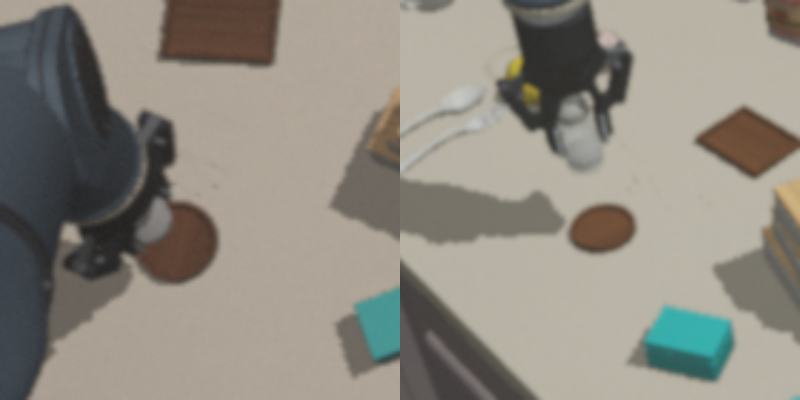

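The shaker hangs upright over the dish: shaker at (583,150) and dish at (602,228) in the right half. I'll lower it, release, and retreat.

Request:
arm_command:
  targets:
    - [[0.01, 0.01, 0.3, 0, 0, 0, 0], [0.01, 0.01, 0.55, 0, 0, 0, 0], [0.01, 0.01, 0.75, 0, 0, 0, 0], [0.01, 0.01, 0.84, 0, 0, 0, 0], [0.01, 0.01, 0.89, 0, 0, 0, 0], [0.01, 0.01, 0.92, 0, 0, 0, 0], [0.01, 0.01, 0.93, 0, 0, 0, 0], [0.01, 0.01, 0.93, 0, 0, 0, 0]]

```text
t: 7.15
tcp_pos: [0.4198, 0.2868, 0.0449]
tool_rot: [0.796, 0.605, 0.0, -0.0]
force: [-0.0, 0.3, -0.1]
grip_width: 0.0394
finger_force: 60.8
```

```bash
python3 - <<'E'
from h import *
o=get_obs();print(o['t'],o['tcp_pos'],o['force'])
E
```

```text
7.15 [0.41982405 0.28678235 0.0448815 ] [-0.04241899  0.2579625  -0.07452595]
```

Request:
arm_command:
  targets:
    - [[0, 0, 0.01, 0, 0, 0, 0.5], [0, 0, 0.01, 0, 0, 0, 0.6], [0, 0, 0.01, 0, 0, 0, 0.8], [0, 0, 0.01, 0, 0, 0, 1], [0, 0, 0.01, 0, 0, 0, 1], [0, 0, 0.01, 0, 0, 0, 1], [0, 0, -0.3, 0, 0, 0, 1], [0, 0, -0.7, 0, 0, 0, 1], [0, 0, -1, 0, 0, 0, 1], [0, 0, -1, 0, 0, 0, 1]]

```text
t: 8.15
tcp_pos: [0.4212, 0.2875, 0.1477]
tool_rot: [0.796, 0.605, 0.003, -0.0]
force: [-0.5, 0.4, -0.8]
grip_width: 0.0858
finger_force: 0.0
```

```bash
python3 - <<'E'
from h import *
o=get_obs();print(o['t'],o['tcp_pos'],goto([.525,.0525,.215],-15.7))
s=snapshot("top");t=snapshot("scene")
w=np.hstack([cv2.resize(s["img"][200:300,240:340,::-1],(400,400),interpolation=2),cv2.resize(t["img"][160:320,160:320,::-1],(400,400),interpolation=2)])
cv2.imwrite("pics/c.png",w)
E
```

```text
8.15 [0.42123681 0.28752586 0.1477443 ] (array([-1.982,  1.633, -0.677]), array([ 0.004, -0.006,  0.003]))
```

View pics/c.png

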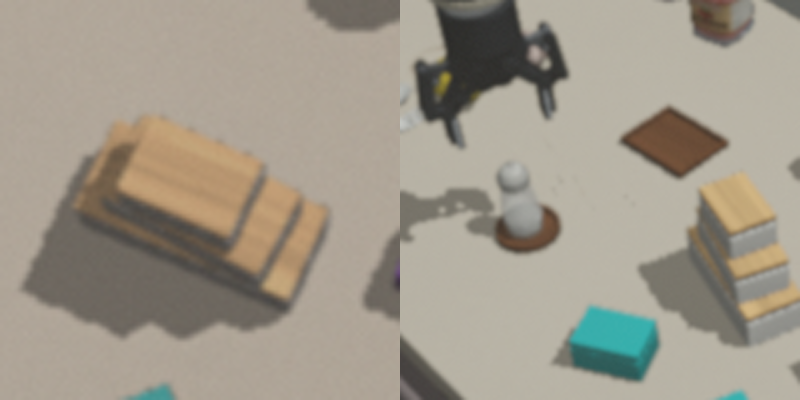

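The shaker stands in the dish, right half (520,205). The short lid is now fully visible in the left half, with corners (118,190), (148,117), (263,160) and (235,240).

```bash
python3 - <<'E'
from h import *
s=snapshot("top")
P=lambda l:np.array(l)/4+[240,200]
for n,l,z in(("short",[(118,190),(148,117),(263,160),(235,240)],.128),("long",[(75,210),(110,123),(328,208),(288,305)],.046)):
    w=ray(s,P(l),z);print(n,rect(w),w.mean(0).round(4))
E
```

```text
short (array([0.5249, 0.0528]), 74.9, 50.3, 77.0) [0.5258 0.0531]
long (array([0.5236, 0.0532]), 145.8, 65.3, 76.2) [0.5251 0.0523]
```

Request:
arm_command:
  targets:
    - [[-0.3, 0.25, -0.6, 0, 0, 0, 1], [-0.65, 0.5, -0.8, 0, 0, 0, 1], [-1, 0.82, -0.8, 0, 0, 0, 1], [-1, 0.82, -0.8, 0, 0, 0, 1]]

```text
t: 8.7
tcp_pos: [0.4736, 0.163, 0.2248]
tool_rot: [0.798, 0.602, 0.0, 0.001]
force: [0.3, 0.1, -0.8]
grip_width: 0.0853
finger_force: 0.0
```

Request:
arm_command:
  targets:
    - [[-0.5, 0.41, 0, 0, 0, 0, 1], [-0.98, 0.82, 0, 0, 0, 0, 1], [-0.98, 0.82, 0, 0, 0, 0, 1], [-0.98, 0.82, 0, 0, 0, 0, 1], [-0.98, 0.82, 0, 0, 0, 0, 1]]

```text
t: 9.2
tcp_pos: [0.5237, 0.0517, 0.2228]
tool_rot: [0.797, 0.604, -0.001, -0.001]
force: [-0.4, 1.2, -0.2]
grip_width: 0.0856
finger_force: 0.0
```

```bash
python3 - <<'E'
from h import *
o=get_obs();print(o['t'],o['tcp_pos'],goto([.525,.0525,.107],-15.7))
E
```

```text
9.2 [0.52372905 0.0517029  0.222781  ] (array([0.012, 0.013, 1.158]), array([-0.003,  0.001,  0.001]))
```

Request:
arm_command:
  targets:
    - [[0.01, 0.01, 0.35, 0, 0, 0, 1], [0.01, 0.01, 0.65, 0, 0, 0, 1], [0.01, 0.01, 0.85, 0, 0, 0, 1], [0.01, 0.01, 1, 0, 0, 0, 1], [0.01, 0.01, 1, 0, 0, 0, 1]]

```text
t: 9.7
tcp_pos: [0.5235, 0.0543, 0.1218]
tool_rot: [0.796, 0.606, -0.002, -0.001]
force: [0.4, 0.6, -0.1]
grip_width: 0.0854
finger_force: 0.0
```

Request:
arm_command:
  targets:
    - [[0, 0, 0.1, 0, 0, 0, 1], [0, 0, 0.19, 0, 0, 0, 1], [0, 0, 0.19, 0, 0, 0, 0.8], [0, 0, 0.19, 0, 0, 0, 0.7], [0, 0, 0.19, 0, 0, 0, 0.6], [0, 0, 0.19, 0, 0, 0, 0.5], [0, 0, 0.19, 0, 0, 0, 0.3], [0, 0, 0.19, 0, 0, 0, 0], [0, 0, 0.19, 0, 0, 0, 0], [0, 0, 0.19, 0, 0, 0, 0]]

```text
t: 10.7
tcp_pos: [0.5261, 0.0525, 0.1061]
tool_rot: [0.796, 0.605, 0.001, 0.0]
force: [-0.8, 0.1, 5.8]
grip_width: 0.0513
finger_force: 62.6
```

```bash
python3 - <<'E'
from h import *
o=get_obs();print(o['t'],o['tcp_pos'],o['force'],goto([.6263,.2867,.2],4))
E
```

```text
10.7 [0.52608108 0.05246844 0.10606465] [-0.80178244  0.05427991  5.80412946] (array([ 2.526,  0.338, -0.937]), array([ 0.002, -0.001, -0.435]))
```

Request:
arm_command:
  targets:
    - [[0, 0, -0.1, 0, 0, 0, 0], [0, 0, -0.3, 0, 0, 0, 0], [0, 0, -0.6, 0, 0, 0, 0], [0, 0, -0.8, 0, 0, 0, 0], [0.4, 0.05, -0.8, 0, 0, 0, 0], [0.85, 0.11, -0.8, 0, 0, 0, 0], [0.85, 0.11, -0.8, 0, 0, 0, 0]]

```text
t: 11.4
tcp_pos: [0.5604, 0.1387, 0.1856]
tool_rot: [0.794, 0.608, 0.002, -0.001]
force: [-0.5, 0.3, -0.2]
grip_width: 0.0507
finger_force: 62.7
```

Request:
arm_command:
  targets:
    - [[0.4, 0.05, 0, 0, 0, 0, 0], [0.85, 0.11, 0, 0, 0, 0, 0], [0.85, 0.11, 0, 0, 0, 0, 0]]

```text
t: 11.7
tcp_pos: [0.5929, 0.2179, 0.185]
tool_rot: [0.794, 0.608, 0.001, -0.001]
force: [0.6, 1.8, -1.7]
grip_width: 0.0509
finger_force: 62.8
```

Request:
arm_command:
  targets:
    - [[0.4, 0.05, 0, 0, 0, -0.1, 0], [0.7, 0.11, 0, 0, 0, -0.25, 0], [0.83, 0.11, 0.3, 0, 0, -0.43, 0], [0.83, 0.11, 0.6, 0, 0, -0.43, 0], [0.83, 0.11, 0.8, 0, 0, -0.43, 0], [0.83, 0.11, 0.8, 0, 0, -0.43, 0]]

```text
t: 12.3
tcp_pos: [0.6231, 0.2866, 0.1025]
tool_rot: [0.683, 0.73, -0.003, -0.001]
force: [-0.5, 0.1, -1.0]
grip_width: 0.0509
finger_force: 62.9
```

```bash
python3 - <<'E'
from h import *
o=get_obs();print(o['t'],o['tcp_pos'],o['force'],goto([.6263,.2867,.0225],4))
t=snapshot("scene");s=snapshot("top")
w=np.hstack([cv2.resize(s["img"][150:270,150:270,::-1],(400,400),interpolation=2),cv2.resize(t["img"][140:260,200:320,::-1],(400,400),interpolation=2)])
cv2.imwrite("pics/d.png",w)
E
```

```text
12.3 [0.62313445 0.2866095  0.10246403] [-0.4524174   0.11540776 -1.00317356] (array([0.001, 0.036, 0.799]), array([-0.007,  0.003, -0.004]))
```

View pics/d.png

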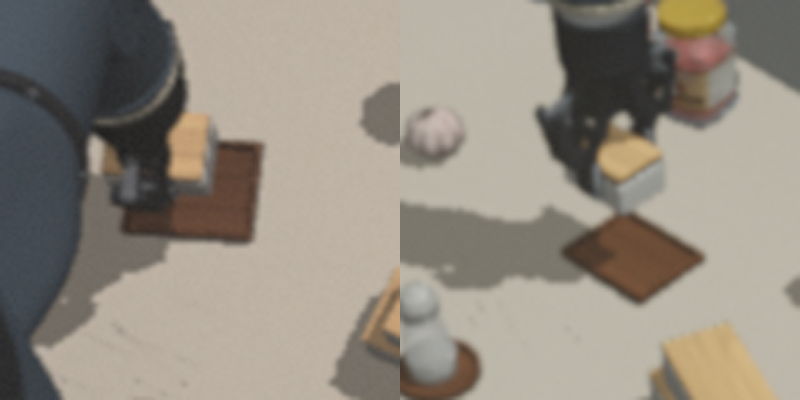

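The short tub is level above its tray: tub at (630,170) and tray at (632,255) in the right half. I'll lower it.

Request:
arm_command:
  targets:
    - [[0, 0.03, 0.25, 0, 0, 0, 0], [0, 0.03, 0.45, 0, 0, 0, 0], [0, 0.03, 0.6, 0, 0, 0, 0], [0, 0.03, 0.7, 0, 0, 0, 0], [0, 0.03, 0.75, 0, 0, 0, 0], [0, 0.03, 0.78, 0, 0, 0, 0], [0, 0.03, 0.8, 0, 0, 0, 0], [0, 0.03, 0.8, 0, 0, 0, 0]]

```text
t: 13.2
tcp_pos: [0.6285, 0.2877, 0.0257]
tool_rot: [0.683, 0.73, 0.0, 0.0]
force: [-0.1, -0.4, -1.1]
grip_width: 0.0505
finger_force: 62.9
```

Request:
arm_command:
  targets:
    - [[0, 0, 0.02, 0, 0, 0, 0], [0, 0, 0.03, 0, 0, 0, 0], [0, 0, 0.03, 0, 0, 0, 0]]

```text
t: 13.5
tcp_pos: [0.6282, 0.2876, 0.0223]
tool_rot: [0.683, 0.73, -0.0, -0.0]
force: [0.2, 0.1, -0.9]
grip_width: 0.0509
finger_force: 62.9
```

Within 1 mm of the floor, so I'll release and rise.

Request:
arm_command:
  targets:
    - [[0, 0, 0, 0, 0, 0, 0.6], [0, 0, 0, 0, 0, 0, 0.7], [0, 0, 0, 0, 0, 0, 0.85], [0, 0, 0, 0, 0, 0, 1], [0, 0, 0, 0, 0, 0, 1], [0, 0, -0.2, 0, 0, 0, 1], [0, 0, -0.6, 0, 0, 0, 1], [0, 0, -1, 0, 0, 0, 1], [0, 0, -1, 0, 0, 0, 1]]

```text
t: 14.4
tcp_pos: [0.6315, 0.2883, 0.1284]
tool_rot: [0.684, 0.73, 0.004, 0.002]
force: [1.2, 0.3, 0.2]
grip_width: 0.0852
finger_force: 0.0
```

Request:
arm_command:
  targets:
    - [[0, 0, -0.6, 0, 0, 0.44, 1], [0, 0, -0.6, 0, 0, 0.44, 1], [0, 0, -0.6, 0, 0, 0.44, 1], [0, 0, -0.6, 0, 0, 0.44, 1]]

```text
t: 14.8
tcp_pos: [0.6282, 0.2878, 0.1825]
tool_rot: [0.799, 0.602, 0.0, 0.0]
force: [0.4, 0.2, -0.7]
grip_width: 0.0855
finger_force: 0.0
```

```bash
python3 - <<'E'
from h import *
o=get_obs();print(o['t'],o['tcp_pos'],goto([.525,.0525,.18],-14.7))
t=snapshot("scene");s=snapshot("top")
w=np.hstack([cv2.resize(s["img"][200:300,240:340,::-1],(400,400),interpolation=2),cv2.resize(t["img"][170:310,200:340,::-1],(400,400),interpolation=2)])
cv2.imwrite("pics/e.png",w)
E
```

```text
14.8 [0.62819775 0.28782666 0.18249318] (array([-2.547, -0.342,  0.024]), array([ 0.001, -0.   , -0.03 ]))
```

View pics/e.png

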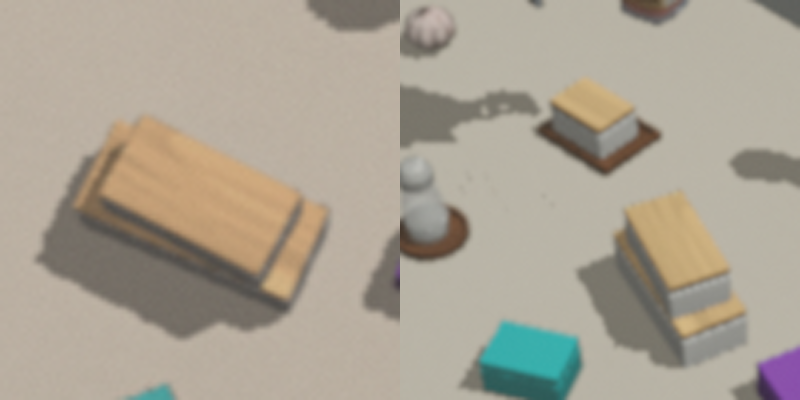

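The short tub is centred in its tray, right half (595,120). The middle lid's corners are (102,193), (143,117), (302,195) and (263,277) in the left half.

```bash
python3 - <<'E'
from h import *
s=snapshot("top")
w=ray(s,np.array([(102,193),(143,117),(302,195),(263,277)])/4+[240,200],.088);print(rect(w),w.mean(0).round(4))
E
```

```text
(array([0.5245, 0.0483]), 109.6, 54.9, 71.3) [0.5252 0.0485]
```

Request:
arm_command:
  targets:
    - [[-0.4, -0.05, 0, 0, 0, 0, 1], [-0.85, -0.11, 0, 0, 0, 0, 1], [-0.85, -0.11, 0, 0, 0, 0, 1]]

```text
t: 15.25
tcp_pos: [0.5925, 0.2014, 0.1823]
tool_rot: [0.801, 0.599, -0.002, 0.001]
force: [-0.0, 0.5, 0.4]
grip_width: 0.0857
finger_force: 0.0
```

Request:
arm_command:
  targets:
    - [[-0.4, -0.05, 0, 0, 0, 0, 1], [-0.85, -0.11, 0, 0, 0, 0, 1], [-0.85, -0.11, 0, 0, 0, 0, 1]]

```text
t: 15.55
tcp_pos: [0.5582, 0.1234, 0.1825]
tool_rot: [0.801, 0.599, -0.002, 0.001]
force: [0.5, 0.3, 0.1]
grip_width: 0.085
finger_force: 0.0
```

Request:
arm_command:
  targets:
    - [[-0.4, -0.05, 0, 0, 0, 0, 1], [-0.85, -0.11, 0, 0, 0, -0.02, 1], [-0.85, -0.11, 0, 0, 0, -0.02, 1], [-0.85, -0.11, 0, 0, 0, -0.02, 1]]

```text
t: 15.95
tcp_pos: [0.5261, 0.0506, 0.1824]
tool_rot: [0.795, 0.607, 0.0, -0.0]
force: [0.8, 0.2, 0.6]
grip_width: 0.085
finger_force: 0.0
```

```bash
python3 - <<'E'
from h import *
o=get_obs();print(o['t'],o['tcp_pos'],goto([.525,.0525,.0625],-14.7))
E
```

```text
15.95 [0.52609075 0.05059612 0.18244375] (array([ 0.015, -0.015,  1.199]), array([-0.   , -0.   , -0.012]))
```

Request:
arm_command:
  targets:
    - [[-0.02, 0, 0.35, 0, 0, 0.05, 1], [-0.02, 0, 0.65, 0, 0, 0.05, 1], [-0.02, 0, 0.85, 0, 0, 0.05, 1], [-0.02, 0, 1, 0, 0, 0.05, 1], [-0.02, 0, 1, 0, 0, 0.05, 1]]

```text
t: 16.45
tcp_pos: [0.525, 0.0509, 0.0802]
tool_rot: [0.805, 0.593, -0.001, -0.001]
force: [-0.2, -0.1, -0.5]
grip_width: 0.0857
finger_force: 0.0
```

Request:
arm_command:
  targets:
    - [[0, 0, 0.1, 0, 0, 0, 1], [0, 0, 0.18, 0, 0, 0, 1], [0, 0, 0.18, 0, 0, 0, 0.8], [0, 0, 0.18, 0, 0, 0, 0.7], [0, 0, 0.18, 0, 0, 0, 0.6], [0, 0, 0.18, 0, 0, 0, 0.5], [0, 0, 0.18, 0, 0, 0, 0.3], [0, 0, 0.18, 0, 0, 0, 0], [0, 0, 0.18, 0, 0, 0, 0], [0, 0, 0.18, 0, 0, 0, 0]]

```text
t: 17.45
tcp_pos: [0.5265, 0.0495, 0.0652]
tool_rot: [0.806, 0.592, 0.001, 0.001]
force: [0.1, 0.1, 4.7]
grip_width: 0.057
finger_force: 64.5
```

```bash
python3 - <<'E'
from h import *
o=get_obs();print(o['t'],o['tcp_pos'],o['force'],goto([.6242,-.3067,.14],1.4))
E
```

```text
17.45 [0.52648038 0.04952587 0.06523244] [0.0860754  0.08029968 4.68253355] (array([-3.107,  1.998, -0.747]), array([ 0.003, -0.001, -0.417]))
```

Request:
arm_command:
  targets:
    - [[0, 0, -0.1, 0, 0, 0, 0], [0, 0, -0.3, 0, 0, 0, 0], [0, 0, -0.6, 0, 0, 0, 0], [0, 0, -0.95, 0, 0, 0, 0], [-0.35, 0.25, -0.95, 0, 0, 0, 0], [-0.78, 0.5, -0.95, 0, 0, 0, 0], [-0.78, 0.5, -0.95, 0, 0, 0, 0]]

```text
t: 18.15
tcp_pos: [0.5507, -0.0478, 0.161]
tool_rot: [0.808, 0.589, -0.0, 0.003]
force: [-0.6, 0.1, -2.0]
grip_width: 0.0571
finger_force: 64.3
```

Request:
arm_command:
  targets:
    - [[-0.4, 0.25, 0, 0, 0, 0, 0], [-0.78, 0.5, 0, 0, 0, 0, 0], [-0.78, 0.5, 0, 0, 0, 0, 0]]

```text
t: 18.45
tcp_pos: [0.5746, -0.137, 0.1604]
tool_rot: [0.808, 0.589, -0.001, 0.003]
force: [-1.1, -0.4, -2.6]
grip_width: 0.0567
finger_force: 64.5
```

Request:
arm_command:
  targets:
    - [[-0.4, 0.25, 0, 0, 0, 0, 0], [-0.78, 0.5, 0, 0, 0, 0, 0], [-0.78, 0.5, 0, 0, 0, 0, 0]]

```text
t: 18.75
tcp_pos: [0.5983, -0.2263, 0.1602]
tool_rot: [0.808, 0.589, -0.001, 0.002]
force: [-0.4, -0.8, -2.1]
grip_width: 0.0573
finger_force: 64.8
```

Request:
arm_command:
  targets:
    - [[-0.4, 0.25, 0, 0, 0, -0.1, 0], [-0.77, 0.5, 0, 0, 0, -0.25, 0], [-0.77, 0.5, 0.3, 0, 0, -0.42, 0], [-0.77, 0.5, 0.6, 0, 0, -0.42, 0], [-0.77, 0.5, 0.6, 0, 0, -0.42, 0], [-0.77, 0.5, 0.6, 0, 0, -0.42, 0]]

```text
t: 19.35
tcp_pos: [0.6234, -0.3064, 0.0997]
tool_rot: [0.698, 0.716, -0.0, -0.001]
force: [0.2, 0.4, -1.3]
grip_width: 0.057
finger_force: 64.8
```

```bash
python3 - <<'E'
from h import *
o=get_obs();print(o['t'],o['tcp_pos'],o['force'],o['grip_width'],goto([.6242,-.3067,.0235],1.4))
t=snapshot("scene");s=snapshot("top")
w=np.hstack([cv2.resize(s["img"][180:340,360:520,::-1],(400,400),interpolation=2),cv2.resize(t["img"][220:400,340:520,::-1],(400,400),interpolation=2)])
cv2.imwrite("pics/f.png",w)
E
```

```text
19.35 [ 0.62336876 -0.30641841  0.09965957] [ 0.23859586  0.39334008 -1.29491567] 0.05702876059753753 (array([-0.003,  0.009,  0.762]), array([-0.002, -0.   ,  0.002]))
```

View pics/f.png

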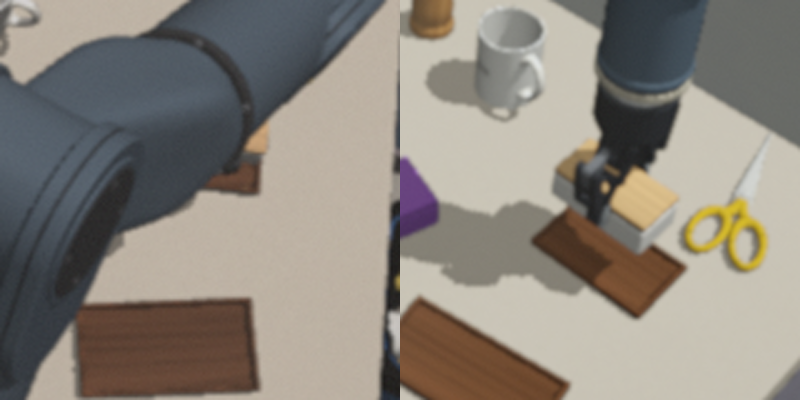

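The middle tub is level and aligned over its tray: tub at (615,190) and tray at (610,260) in the right half. I'll lower it.

Request:
arm_command:
  targets:
    - [[0, 0.01, 0.25, 0, 0, 0, 0], [0, 0.01, 0.45, 0, 0, 0, 0], [0, 0.01, 0.6, 0, 0, 0, 0], [0, 0.01, 0.68, 0, 0, 0, 0], [0, 0.01, 0.72, 0, 0, 0, 0], [0, 0.01, 0.74, 0, 0, 0, 0], [0, 0.01, 0.75, 0, 0, 0, 0], [0, 0.01, 0.75, 0, 0, 0, 0]]

```text
t: 20.25
tcp_pos: [0.625, -0.3071, 0.0249]
tool_rot: [0.698, 0.716, 0.0, 0.0]
force: [-0.1, -0.2, -1.6]
grip_width: 0.0566
finger_force: 65.1
```

Request:
arm_command:
  targets:
    - [[0, 0, 0.01, 0, 0, 0, 0], [0, 0, 0.01, 0, 0, 0, 0]]

```text
t: 20.45
tcp_pos: [0.6248, -0.3069, 0.0235]
tool_rot: [0.698, 0.717, 0.0, 0.0]
force: [0.0, -0.9, -1.9]
grip_width: 0.0571
finger_force: 65.1
```

Request:
arm_command:
  targets:
    - [[0, 0, 0, 0, 0, 0, 0.7], [0, 0, 0, 0, 0, 0, 0.8], [0, 0, 0, 0, 0, 0, 0.9], [0, 0, 0, 0, 0, 0, 1], [0, 0, 0, 0, 0, 0, 1], [0, 0, -0.2, 0, 0, 0, 1], [0, 0, -0.6, 0, 0, 0, 1], [0, 0, -1, 0, 0, 0, 1], [0, 0, -1, 0, 0, 0, 1]]

```text
t: 21.35
tcp_pos: [0.6273, -0.3088, 0.1294]
tool_rot: [0.698, 0.716, 0.001, 0.004]
force: [1.0, -0.7, 0.2]
grip_width: 0.0856
finger_force: 0.0
```

Request:
arm_command:
  targets:
    - [[0, 0, -0.2, 0, 0, 0.38, 1], [0, 0, -0.2, 0, 0, 0.38, 1], [0, 0, -0.2, 0, 0, 0.38, 1], [0, 0, -0.2, 0, 0, 0.38, 1]]

```text
t: 21.75
tcp_pos: [0.6245, -0.3065, 0.1427]
tool_rot: [0.795, 0.607, -0.0, -0.0]
force: [-0.1, 0.8, -0.0]
grip_width: 0.0853
finger_force: 0.0
```

```bash
python3 - <<'E'
from h import *
o=get_obs();print(o['t'],o['tcp_pos'],goto([.525,.0525,.14],-14.7))
t=snapshot("scene");s=snapshot("top")
w=np.hstack([cv2.resize(s["img"][200:300,240:340,::-1],(400,400),interpolation=2),cv2.resize(t["img"][220:400,340:520,::-1],(400,400),interpolation=2)])
cv2.imwrite("pics/g.png",w)
E
```

```text
21.75 [ 0.62447412 -0.30651781  0.1426702 ] (array([ 3.2  , -1.907,  0.028]), array([-0.001,  0.   , -0.013]))
```

View pics/g.png

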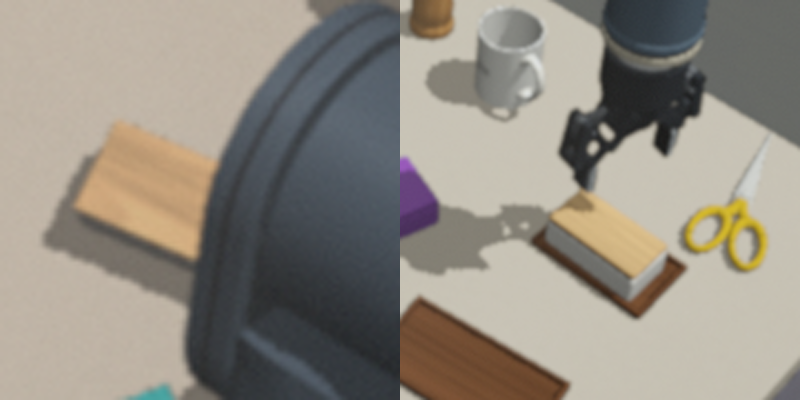

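The middle tub sits in its tray, right half (605,245). The long tub hasn't moved, and the arm partly hides it. I'll return above it.

Request:
arm_command:
  targets:
    - [[0.4, -0.24, 0, 0, 0, 0, 1], [0.8, -0.48, 0, 0, 0, 0, 1], [0.8, -0.48, 0, 0, 0, 0, 1]]

```text
t: 22.15
tcp_pos: [0.5992, -0.2092, 0.1423]
tool_rot: [0.794, 0.608, 0.001, -0.003]
force: [0.6, 0.3, -0.2]
grip_width: 0.0853
finger_force: 0.0
```

Request:
arm_command:
  targets:
    - [[0.4, -0.24, 0, 0, 0, 0, 1], [0.8, -0.48, 0, 0, 0, 0, 1], [0.8, -0.48, 0, 0, 0, 0, 1]]

```text
t: 22.45
tcp_pos: [0.5741, -0.1194, 0.1424]
tool_rot: [0.793, 0.609, 0.0, -0.003]
force: [0.8, -0.5, -0.2]
grip_width: 0.0855
finger_force: 0.0
```

Request:
arm_command:
  targets:
    - [[0.4, -0.24, 0, 0, 0, 0, 1], [0.8, -0.48, 0, 0, 0, 0, 1], [0.8, -0.48, 0, 0, 0, 0, 1]]

```text
t: 22.75
tcp_pos: [0.549, -0.0298, 0.1425]
tool_rot: [0.793, 0.609, 0.0, -0.002]
force: [0.2, -0.6, -0.3]
grip_width: 0.0851
finger_force: 0.0
```

Request:
arm_command:
  targets:
    - [[0.4, -0.24, 0, 0, 0, 0, 1], [0.8, -0.47, 0, 0, 0, 0, 1], [0.8, -0.47, 0, 0, 0, 0, 1], [0.8, -0.47, 0, 0, 0, 0, 1]]

```text
t: 23.15
tcp_pos: [0.5266, 0.0538, 0.1431]
tool_rot: [0.795, 0.607, -0.0, -0.0]
force: [0.3, -1.0, 0.1]
grip_width: 0.0857
finger_force: 0.0
```

```bash
python3 - <<'E'
from h import *
o=get_obs();print(o['t'],o['tcp_pos'],goto([.525,.0525,.022],-14.7))
s=snapshot("scene");hsv=cv2.cvtColor(s["img"],cv2.COLOR_RGB2HSV)
m=((hsv[...,0]>8)&(hsv[...,0]<25)&(hsv[...,1]>80)&(hsv[...,2]>120)).astype(np.uint8)*255
for c in blobs(m,(260,215,335,305)): print(len(c),rect(ray(s,c,.046)))
E
```

```text
23.15 [0.52656467 0.05384426 0.14314721] (array([-0.017, -0.011,  1.211]), array([-0.   , -0.   , -0.013]))
108 (array([0.5271, 0.0483]), 143.7, 60.8, 74.4)
```

Request:
arm_command:
  targets:
    - [[-0.02, -0.01, 0.35, 0, 0, 0, 1], [-0.02, -0.01, 0.65, 0, 0, 0, 1], [-0.02, -0.01, 0.85, 0, 0, 0, 1], [-0.02, -0.01, 1, 0, 0, 0, 1], [-0.02, -0.01, 1, 0, 0, 0, 1]]

```text
t: 23.7
tcp_pos: [0.5244, 0.049, 0.0416]
tool_rot: [0.797, 0.604, -0.001, -0.0]
force: [0.2, 0.0, 0.7]
grip_width: 0.0853
finger_force: 0.0
```

Request:
arm_command:
  targets:
    - [[0, 0, 0.1, 0, 0, 0, 1], [0, 0, 0.18, 0, 0, 0, 1], [0, 0, 0.18, 0, 0, 0, 0.9], [0, 0, 0.18, 0, 0, 0, 0.8], [0, 0, 0.18, 0, 0, 0, 0.7], [0, 0, 0.18, 0, 0, 0, 0.6], [0, 0, 0.18, 0, 0, 0, 0.4], [0, 0, 0.18, 0, 0, 0, 0], [0, 0, 0.18, 0, 0, 0, 0], [0, 0, 0.18, 0, 0, 0, 0]]

```text
t: 24.7
tcp_pos: [0.5264, 0.0507, 0.0264]
tool_rot: [0.796, 0.605, 0.001, 0.001]
force: [2.0, -1.3, 5.4]
grip_width: 0.063
finger_force: 66.4
```

```bash
python3 - <<'E'
from h import *
o=get_obs();print(o['t'],o['tcp_pos'],o['force'],goto([.417,-.2998,.12],10.2))
E
```

```text
24.7 [0.5263717  0.05071464 0.02635711] [ 2.01788151 -1.33161159  5.44423923] (array([-3.67 , -0.109, -0.939]), array([ 0.004,  0.   , -0.573]))
```

Request:
arm_command:
  targets:
    - [[0, 0, -0.1, 0, 0, 0, 0], [0, 0, -0.3, 0, 0, 0, 0], [0, 0, -0.6, 0, 0, 0, 0], [0, 0, -0.95, 0, 0, 0, 0], [0, 0, -0.95, 0, 0, 0, 0], [-0.45, -0.01, -0.95, 0, 0, 0, 0], [-0.92, -0.03, -0.95, 0, 0, 0, 0], [-0.92, -0.03, -0.95, 0, 0, 0, 0]]

```text
t: 25.5
tcp_pos: [0.4944, -0.0432, 0.1206]
tool_rot: [0.799, 0.601, -0.002, 0.0]
force: [-0.2, 1.7, -3.1]
grip_width: 0.063
finger_force: 67.0
```

Request:
arm_command:
  targets:
    - [[-0.45, -0.01, 0, 0, 0, 0, 0], [-0.92, -0.03, 0, 0, 0, 0, 0], [-0.92, -0.03, 0, 0, 0, 0, 0]]

```text
t: 25.8
tcp_pos: [0.4668, -0.131, 0.1206]
tool_rot: [0.799, 0.601, -0.001, 0.001]
force: [0.1, 0.9, -3.8]
grip_width: 0.0626
finger_force: 67.0
```

Request:
arm_command:
  targets:
    - [[-0.45, -0.01, 0, 0, 0, 0, 0], [-0.92, -0.03, 0, 0, 0, 0, 0], [-0.92, -0.03, 0, 0, 0, 0, 0]]

```text
t: 26.1
tcp_pos: [0.4392, -0.2188, 0.1207]
tool_rot: [0.799, 0.601, -0.001, 0.001]
force: [-0.8, -0.6, -4.0]
grip_width: 0.0623
finger_force: 67.0
```

Request:
arm_command:
  targets:
    - [[-0.45, -0.01, 0, 0, 0, -0.1, 0], [-0.91, -0.03, 0, 0, 0, -0.25, 0], [-0.91, -0.03, 0.1, 0, 0, -0.4, 0], [-0.91, -0.03, 0.2, 0, 0, -0.57, 0], [-0.91, -0.03, 0.2, 0, 0, -0.57, 0], [-0.91, -0.03, 0.2, 0, 0, -0.57, 0]]

```text
t: 26.7
tcp_pos: [0.4148, -0.2987, 0.1002]
tool_rot: [0.644, 0.765, 0.0, -0.001]
force: [-0.3, -0.1, -2.5]
grip_width: 0.0625
finger_force: 67.0
```

```bash
python3 - <<'E'
from h import *
o=get_obs();print(o['t'],o['tcp_pos'],o['force'],o['grip_width'],goto([.417,-.2998,.0307],10.2))
t=snapshot("scene")
cv2.imwrite("pics/h.png",cv2.resize(t["img"][260:440,280:480,::-1],None,fx=2.5,fy=2.5,interpolation=2))
E
```

```text
26.7 [ 0.41481791 -0.29872851  0.10023191] [-0.32885769 -0.08474098 -2.52729468] 0.06249662469721194 (array([-0.015,  0.02 ,  0.695]), array([-0.001, -0.001, -0.008]))
```

View pics/h.png

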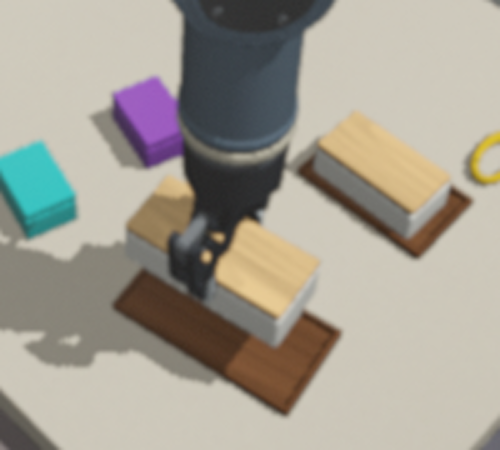

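The long tub is parallel to its tray and centred over it: tub at (225,265), tray at (228,340). I'll lower it.

Request:
arm_command:
  targets:
    - [[-0.01, 0.02, 0.25, 0, 0, 0, 0], [-0.01, 0.02, 0.45, 0, 0, 0, 0], [-0.01, 0.02, 0.58, 0, 0, 0, 0], [-0.01, 0.02, 0.64, 0, 0, 0, 0], [-0.01, 0.02, 0.67, 0, 0, 0, 0], [-0.01, 0.02, 0.69, 0, 0, 0, 0], [-0.01, 0.02, 0.69, 0, 0, 0, 0], [-0.01, 0.02, 0.69, 0, 0, 0, 0]]

```text
t: 27.55
tcp_pos: [0.4174, -0.3001, 0.0318]
tool_rot: [0.642, 0.766, 0.0, 0.0]
force: [-0.1, -0.0, -2.4]
grip_width: 0.0628
finger_force: 67.0
```

Request:
arm_command:
  targets:
    - [[0, 0, 0.01, 0, 0, 0, 0], [0, 0, 0.01, 0, 0, 0, 0]]

```text
t: 27.75
tcp_pos: [0.4173, -0.3, 0.0305]
tool_rot: [0.642, 0.766, 0.0, 0.0]
force: [0.7, -0.1, -2.9]
grip_width: 0.0629
finger_force: 67.0
```

Request:
arm_command:
  targets:
    - [[0, 0, 0, 0, 0, 0, 0.75], [0, 0, 0, 0, 0, 0, 0.8], [0, 0, 0, 0, 0, 0, 0.9], [0, 0, 0, 0, 0, 0, 1], [0, 0, 0, 0, 0, 0, 1], [0, 0, -0.2, 0, 0, 0, 1], [0, 0, -0.6, 0, 0, 0, 1], [0, 0, -1, 0, 0, 0, 1], [0, 0, -1, 0, 0, 0, 1]]

```text
t: 28.65
tcp_pos: [0.419, -0.3016, 0.1347]
tool_rot: [0.642, 0.766, 0.001, 0.004]
force: [0.7, 0.3, -0.6]
grip_width: 0.0855
finger_force: 0.0
```

Request:
arm_command:
  targets:
    - [[0.8, 0, -1, 0, 0, 0, 1], [0.8, 0, -1, 0, 0, 0, 1], [0.8, 0, -1, 0, 0, 0, 1], [0.8, 0, -1, 0, 0, 0, 1], [0.8, 0, -1, 0, 0, 0, 1]]

```text
t: 29.15
tcp_pos: [0.4034, -0.2211, 0.2302]
tool_rot: [0.642, 0.767, 0.0, 0.0]
force: [0.5, -0.7, 0.4]
grip_width: 0.0856
finger_force: 0.0
```

```bash
python3 - <<'E'
from h import *
o=get_obs();print(o['t'],o['tcp_pos'],o['force'])
t=snapshot("scene");cv2.imwrite("pics/i.png",t["img"][:,:,::-1])
hsv=cv2.cvtColor(t["img"],cv2.COLOR_RGB2HSV)
m=((hsv[...,0]>8)&(hsv[...,0]<25)&(hsv[...,1]>80)&(hsv[...,2]>135)).astype(np.uint8)*255
for n,b,z in(("short",(240,185,300,240),.044),("mid",(395,290,475,365),.046),("long",(320,330,420,425),.05)):
    for c in blobs(m,b,150)[:2]: print(n,rect(ray(t,c,z)))
E
```

```text
29.15 [ 0.403371   -0.22106245  0.23024411] [ 0.53900223 -0.65244975  0.39156082]
short (array([0.6242, 0.2845]), 70.5, 49.0, -85.4)
mid (array([ 0.6218, -0.3062]), 106.3, 55.3, 89.9)
long (array([ 0.4135, -0.2978]), 143.9, 62.2, -80.0)
```

View pics/i.png

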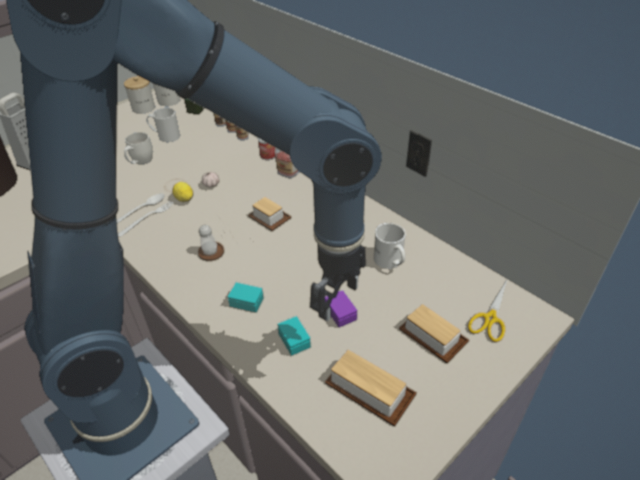

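All four pieces sit in their trays: shaker (208,245), short tub (268,212), middle tub (433,330) and long tub (370,383). Measured centres of the three tubs are within 4 mm of their trays, the shaker looks central by eye, and the arm is clear. Handing in.

```bash
python3 -c "
from workcell import sign_off
print(sign_off())"
```

```text
the job is handed in; nothing more can be done
None
```

The tower is down and the job is handed in: all four pieces stand in their own trays, let go, at about 29 s of the 106 s allowed; sign_off returned no verdict.

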